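# Set the tablet stand's sprung leg

### The arm

A 7-joint arm with a two-finger parallel gripper is mounted at the origin on the work surface. World frame = base frame: x ahead of the robot, y to its left, z up, the work surface at z = 0. Lengths are in m, angles in rad, forces in N, time in s.
With the tool pointing down it reaches from about 0.4 to 0.85 m from the base axis. Payload 10.4 kg.
Tool frame: the origin (TCP) lies at the very end of the fingers, on their centre line; the grasp point (between the pads) lies 19 mm behind it; z points along the fingers, y is the line along which they close (so a half turn about z gives the same grasp; the last joint's range is limited). The gripper opens to 87 mm and grips with 3 to 60 N. Pads are 19 mm wide; open, the fingers measure 117 mm over their backs; the gripper's body (75 mm by 190 mm) begins 51 mm behind the grasp point.
Start: joints at [1.103, 0.332, -0.065, 1.46, 0.022, 1.35, -0.088], TCP at [0.269, -0.564, 0.223] pointing down, gripper open.
Joint ranges: [-2.6, 2.6], [-0.5, 2.12], [-1.47, 1.34], [0.16, 2.42], [-1.27, 4.41], [0.06, 2.06], [-2.6, 2.6]. Speed limits (rad/s): [2.22, 2.22, 2.79, 2.79, 3.14, 3.14, 3.14].

### API

Orientations are given as a unit quaternion [x, y, z, w].
In Python, from bench import r gives the robot as it stands.
- The arm moves only by the shell command python3 -m crank 'ROWS' [FORCE]. ROWS is JSON, a list that holds one entry, the list of rows, each a list of 5 numbers: the shift along the tool's x, y, z in mm, then the turn about the tool's z in degrees, then the opening, from -1 (shut) to 1 (fully open). A call has 1 to 20 rows; each row is the pose to reach, as a shift and turn from the pose commanded when the call began, along the tool's axes at that moment; what a row does not reach only later rows make up. A row lasts 1/10 s, in which the tool goes at most 50 mm and 8.59 degrees, less where a joint would pass 70% of its speed; a pose out of reach is approached as far as the arm can. A call with a gripper value outside its range is refused whole. The fingers move at their own pace and stop on an object; FORCE is the grip in N (left out, the last holds). Time passes only in rows, so rows that repeat a pose let the fingers close. It gives the time, the measured TCP pose, the force, the opening and the grip force at its end, in the units of the state.
- r.read_state(): the state, without advancing time (a new reading comes with each control period).
- r.camera(name): name is "side" or "top"; returns a dict with "image" (480x640x3 uint8, red, green, blue), "vfov" (degrees; the focal length in pixels is half the picture's height over the tangent of half this angle, whatever the lens; pixels are square), "cx", "cy" (the principal point, pixels), "k1" (the pictures are not rectified: a ray, as slopes to the right and down, at radius r is drawn at 1 + k1 r^2 times it, then the intrinsics apply), "eye" and "attitude" of the camera in the world. Camera axes: x right, y down, z forward; pixel columns grow to the right and rows downward; lengths in m; the calibration is good to about 2 mm. A picture is of the moment at which its call begins. There is no depth.
- r.close_job(): hands the job in; it is judged then, once.
The state is a dict: "time": time; "joint_positions": joint angles; "joint_vel": joint speeds; "joint_torque": joint torques, N m; "ee_pos": TCP position; "eef_rot": TCP orientation; "ft_force": force on the tool from outside, world axes, zero at the start; "torque": the same for the moment, N m; "width": finger opening in m; "grip_force": force on a finger pad.
Only numpy, scipy, OpenCV 4.12 (cv2) and the standard library are available. Lean on these libraries where they do the work, as an engineer would, in place of code of your own. Each camera call takes 0.05 s, during which the arm holds its last target. There are 200 camera calls.

### The job

Take the letter opener off its rest and, with its blade, lever up the tablet stand's hinged wooden cover until it stands about upright (the fingers must not open it), then lay the opener down on the white shelf or back on its rest. Draw the sprung leg out by its upright foot bar until the bar is in line with the steel length-mark clip, and while the fingers hold the bar there slide the black cam lever along the bar all the way to its closed end, to the left; do not start closing the lever until the leg is at the mark. Finish still holding the foot bar at the mark, since the spring would draw it back, and leave the frog, egg cup and vase where they are.

Things in the scene. Friction and masses are not known exactly. Their poses are not given: they have to be found in the camera images.
- stand: Wooden tablet stand fixed to the shelf. Origin on the shelf; x away from the robot along the leg, y left, z up; the other entries use this frame (mm). Base x -125..97, y -84..84, 8 thick. Side walls (x -30..90, inner faces y -75 and 75) and back wall (front face x 88) rise to z 60; open to the front. Rails and leg strip on the base, within 18 of the middle, reach z 12.5
- cover (a joint): Angle of the flat wooden cover (120 long, 168 wide, 6 mm thick, 80 g), the stand's roof: 0 shut, grows as the near edge is lifted, 1.57 upright, 1.9 stop. Stiff hinge: stays where left, takes 1 to 1.5 N at the near edge. No handle. Shut, its underside is at z 60; below are the bar (top z 48) and lever (top z 51): a 9 mm gap, open to the front, for the blade
- cover_hinge (a point): Middle of the cover's hinge line, level with the underside of the shut cover (stand frame x +85, y 0, z 60); the hinge line runs along the stand's y
- cover_lip (a point): Middle of the lower corner of the cover's free edge, 120 mm from the hinge line; moves with the cover (shut: stand frame x -35, y 0, z 60)
- foot_mid (a point): Centre of the upright aluminium foot bar that crosses the end of the sliding leg: 12 mm thick along x, 130 mm long along y, z 14 to 48, this point at z 31; clear for the fingers apart from the lever. Axes as the stand's. With the leg fully in it is at stand x 0, y 0, under the cover
- leg (a joint): How far the leg is drawn out towards the robot (the stand's -x), m: 0 fully in, 0.09 its stop. A spring always pulls it back in, 3 N when in and about 5 N at the mark, also after the lever is closed
- cam (a joint): Position of the black cam lever along the bar, m: 0 to 0.008 at the start (open), 0.035 at its stop (closed); grows to the stand's +y (left). It stays where it is left; about 2 N moves it
- cam_mid (a point): Centre of the cam lever: a black saddle astride the bar, 14 mm long along y, 37 mm wide along x (12.5 mm out from each face of the bar), z 16 to 51. At joint 0 it is 8 mm left (+y) of the bar's middle, at 0.035 it is 43 mm left. Fingers astride the bar to the right (-y) of it can push it with their sides
- mark (a point): Length mark: top of a 4 mm thick steel clip over the right (-y) edge of the stand's base, z 22; axes as the stand's. It lies 45 to 75 mm nearer the robot than the bar's middle with the leg in. The leg is at length when the bar's middle has the same stand x as this point
- opener_grip (a point): Grip point of the loose letter opener, at half the height of its wooden handle (130 long, 14 wide, 14 mm high; from 85 behind to 45 mm ahead of this point). Flat steel blade beyond, 18 wide, 2.5 mm thick, at mid-height. 48 to 84 g, centre of mass within 15 mm. Own x points to the blade tip, 110 mm ahead. At the start it lies on the rest, this point at z 35
- opener_tip (a point): Tip of the opener's blade (middle of its thickness)
- rest: Fixed wooden pen rest, base 150 x 60 x 6 mm, origin on the shelf under its middle, x along the opener (towards its tip). Two ridges 10 mm thick at x -50 and +50 carry the handle at z 28, with lugs to z 36 either side of it; between the ridges the handle is free for the fingers, 22 mm of space below it
- frog: Bystander: green glass frog about 55 mm wide, 50 mm high, origin under its middle
- eggcup: Bystander: steel egg cup 48 mm wide, 55 mm high, origin under its middle
- vase: Bystander: black vase 92 mm wide, 180 mm high, origin under its middle
Things that resemble listed ones, but are neither listed nor needed, are in the scene too. Of the things like the part that bears opener_grip, leave any that is turquoise; of the rest the smaller one is meant.

How it is judged:
By the outcome, as a careful person would: the job done as asked, in the order asked, and still so for the second after the job is handed in, while the arm keeps its last pose, push and grip.
It also fails if it takes over 62 s, if anything falls off the work surface, if the arm or the gripper's body presses on something with over 40 N, if the wrist force passes 120 N, or if a joint passes its speed limit or range.

## Working session

There is one attempt and no reset: what is moved stays moved. The work goes in short steps, Python scripts to look and compute and a shell command to move; the robot and the scene stay as the last step left them, time stands still between calls to the robot, and variables do not carry over. Pictures are saved under pics/ and viewed, at most 10 in all, crops included, and the job is handed in when it is done.

```bash
ls; mkdir -p pics
python3 - <<'E'
from bench import r
import cv2
for n in ("side","top"):
    c=r.camera(n); cv2.imwrite(f"pics/{n}0.png",c["image"][:,:,::-1])
    print({k:v for k,v in c.items() if k!="image"})
s=r.read_state(); print(s)
E
```

```text
pics
{'vfov': 43.3228915097966, 'cx': 313.3787435500557, 'cy': 238.06927398042188, 'k1': -0.20764039861575342, 'eye': array([-0.10170648,  0.60784109,  0.87933106]), 'attitude': array([-0.35252745,  0.83708492, -0.38747623,  0.15771938])}
{'vfov': 57.056861940336525, 'cx': 327.04984960833764, 'cy': 241.74247293270014, 'k1': -0.09535394896996369, 'eye': array([ 0.42383292, -0.08877271,  0.99409804]), 'attitude': array([-0.7002175 ,  0.70886386, -0.04626198,  0.071185  ])}
{'time': 0.1, 'joint_positions': array([ 1.10335996,  0.33280845, -0.06465496,  1.46084996,  0.0216178 ,
        1.34987592, -0.08850291]), 'joint_vel': array([-0.00062192, -0.00107774,  0.00114916, -0.0023594 ,  0.00094989,
       -0.00017153, -0.00027153]), 'joint_torque': array([ 9.85166553e-04, -6.24543071e+01,  2.43651133e-02, -3.90711486e+01,
       -6.14549895e-02,  3.66387866e-02,  1.11540730e-04]), 'ee_pos': array([ 0.26876764, -0.56388935,  0.22183704]), 'eef_rot': array([ 9.75369171e-01,  2.20577858e-01, -1.79583654e-04, -5.96690912e-04]), 'ft_force': array([ 1.27752474, -0.77287742, -0.88821301]), 'torque': array([-0.05436293,  0.02766133,  0.02078542]), 'grip_force': 0.0, 'width': 0.08663106815468395}
```

View pics/side0.png

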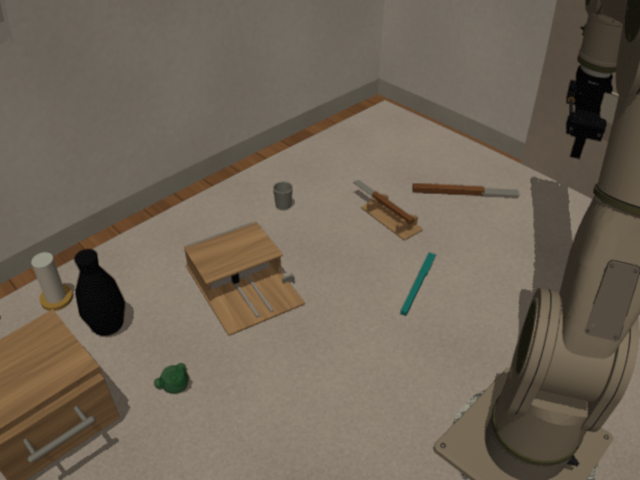

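View pics/top0.png

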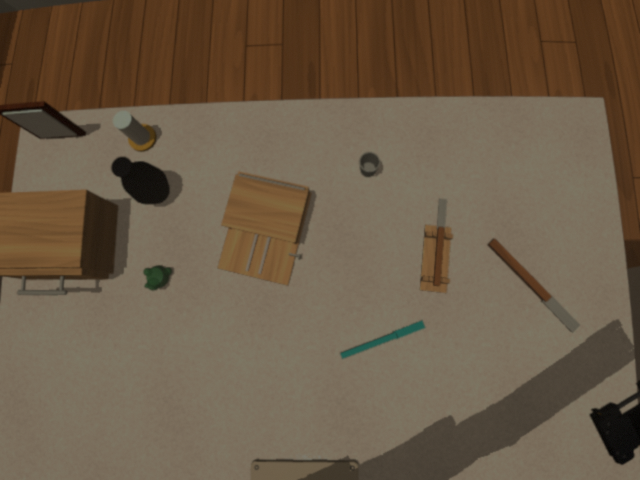

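The side view shows the stand at about (245,275), the opener on its rest at (390,205), and the cup, vase and frog. In the top view there are three candidates. The turquoise one at (383,340) is ruled out, the brown one at (533,285) is larger, and the brown one on the rest at (440,245) is smaller, so that is the one meant. Next I'll confirm it in an enlarged crop.

```bash
cat > h.py <<'E'
import numpy as np, cv2
from scipy.spatial.transform import Rotation as R
def cal(c):
    f=240/np.tan(np.radians(c["vfov"]/2)); return f,R.from_quat(c["attitude"]).as_matrix(),np.array(c["eye"])
def ray(c,p):
    f,M,e=cal(c); d=np.array([(p[0]-c["cx"])/f,(p[1]-c["cy"])/f]); u=d.copy()
    for _ in range(20): u=d/(1+c["k1"]*(u@u))
    v=M@np.array([u[0],u[1],1]); return e,v/np.linalg.norm(v)
def proj(c,P):
    f,M,e=cal(c); q=M.T@(np.array(P)-e); u=q[:2]/q[2]; u=u*(1+c["k1"]*(u@u)); return u*f+[c["cx"],c["cy"]]
def atz(c,p,z):
    e,v=ray(c,p); return e+v*(z-e[2])/v[2]
def tri(c1,p1,c2,p2):
    e1,v1=ray(c1,p1);e2,v2=ray(c2,p2)
    t=np.linalg.lstsq(np.c_[v1,-v2],e2-e1,rcond=None)[0]
    a,b=e1+t[0]*v1,e2+t[1]*v2; return (a+b)/2,np.linalg.norm(a-b)
def crop(img,x0,y0,w,h,s):
    o=cv2.resize(img[y0:y0+h,x0:x0+w],None,fx=s,fy=s,interpolation=cv2.INTER_CUBIC)
    o=np.ascontiguousarray(np.clip(o.astype(float)*1.5,0,255).astype(np.uint8))
    for k in range(0,w,10):
        cv2.line(o,(k*s,0),(k*s,4 if (x0+k)%50 else 12),(0,0,255),1)
        if (x0+k)%20==0: cv2.putText(o,str(x0+k),(k*s,22),0,.35,(0,0,255),1)
    for k in range(0,h,10):
        cv2.line(o,(0,k*s),(4,k*s),(0,0,255),1)
        if (y0+k)%20==0: cv2.putText(o,str(y0+k),(6,k*s+4),0,.35,(0,0,255),1)
    return o
def mosaic(a,b,name):
    H=max(a.shape[0],b.shape[0]); pad=lambda i:cv2.copyMakeBorder(i,0,H-i.shape[0],0,4,0)
    m=np.hstack([pad(a),pad(b)]); print(m.shape); cv2.imwrite(name,m)
E
python3 - <<'E'
from h import *
t=cv2.imread("pics/top0.png"); s=cv2.imread("pics/side0.png")
mosaic(crop(t,215,170,100,118,5),crop(t,415,195,50,100,5),"pics/topc.png")
mosaic(crop(s,180,220,126,112,4),crop(s,350,175,72,68,4),"pics/sidec.png")
E
```

```text
(590, 758, 3)
(448, 800, 3)
```

View pics/topc.png

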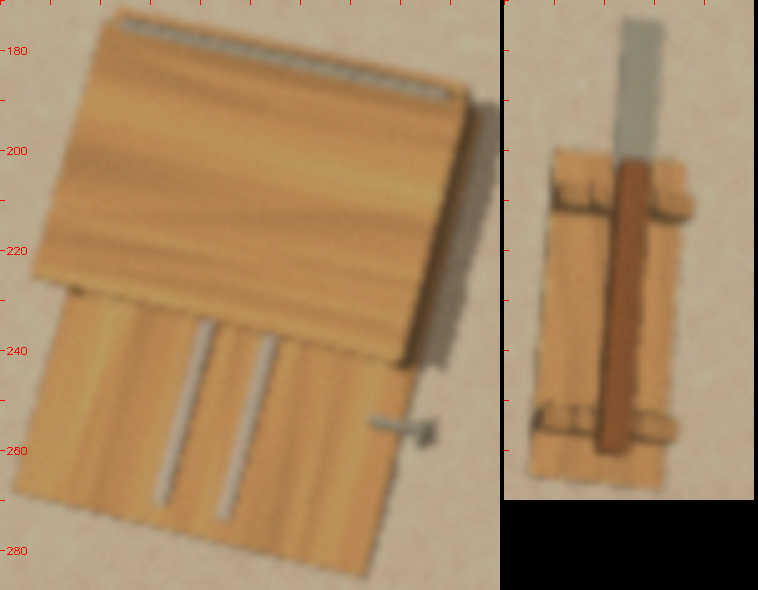

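View pics/sidec.png

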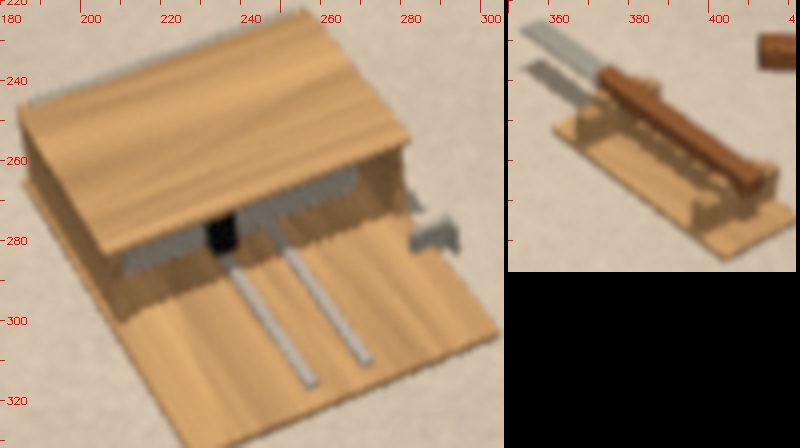

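The crop confirms the opener on the rest: dark wooden handle and steel blade, held by the rest's lugs, with the tip at about (443,199) in the top view. The side crop shows the bar, the black lever and the clip at about (290,278). I'll fit the poses from these pixels.

```bash
cat > fit.py <<'E'
from h import *
from bench import r
from scipy.optimize import least_squares
t=r.camera("top"); s=r.camera("side")
def T(p,P): 
    c,n=np.cos(p[2]),np.sin(p[2]); return [p[0]+c*P[0]-n*P[1],p[1]+n*P[0]+c*P[1],P[2]]
obs=[(t,(221.4,225.4),(-35,84,66)),(t,(295.8,242.8),(-35,-84,66)),(t,(217.4,268.2),(-125,84,8)),(t,(288.2,285.6),(-125,-84,8)),
(s,(207,282.5),(-35,84,66)),(s,(282.5,255),(-35,-84,66)),(s,(305,303.2),(-125,-84,8))]
f=lambda p: np.concatenate([proj(c,T(p,np.array(P)/1e3))-q for c,q,P in obs])
o=least_squares(f,[.6,.1,0]); print("stand",o.x,np.degrees(o.x[2])); print(o.fun.reshape(-1,2).round(1))
for n,a,b in [("tip",(442.8,199),(356,182.5)),("junction",(440.6,227),(373,193)),("end",(436.4,285.6),(411,220)),("coverFL",(221.4,225.4),(207,282.5)),("coverFR",(295.8,242.8),(282.5,255)),("clip",(215+428/5,170+425/5),(180+440/4,220+222/4))]:
    P,d=tri(t,a,s,b); print(n,P.round(4),round(d,4))
    c,nn=np.cos(o.x[2]),np.sin(o.x[2]); q=P[:2]-o.x[:2]; print("   standframe",(c*q[0]+nn*q[1]).round(4),(-nn*q[0]+c*q[1]).round(4))
a,b,e=atz(t,(442.8,199),.0365),atz(t,(440.6,227),.042),atz(t,(436.4,285.6),.042)
print("top@z",a,b,e,np.linalg.norm(b-e),np.linalg.norm(a-b))
E
python3 fit.py
```

```text
stand [ 0.63265589  0.08458388 -0.25223257] -14.451861785905743
[[-0.6 -0.1]
 [-0.8  0.4]
 [-0.5 -0.1]
 [-0.5  0.3]
 [-0.6 -0.1]
 [ 1.2 -1.4]
 [ 0.7 -1.3]]
tip [ 0.6795 -0.3176  0.0274] 0.0013
   standframe 0.1457 -0.3778
junction [ 0.6144 -0.3067  0.0356] 0.0006
   standframe 0.08 -0.3834
end [ 0.486  -0.2902  0.0374] 0.0022
   standframe -0.0485 -0.3995
coverFL [0.6196 0.1734 0.0651] 0.0001
   standframe -0.0348 0.0828
coverFR [0.5805 0.0115 0.0599] 0.0021
   standframe -0.0323 -0.0838
clip [0.5619 0.0069 0.0116] 0.0056
   standframe -0.0492 -0.0929
top@z [ 0.67761761 -0.31507114  0.0365    ] [ 0.61288478 -0.30538673  0.042     ] [ 0.48481306 -0.2899085   0.042     ] 0.1290036463404884 0.06568391544217152
```

The fit agrees with the sizes: handle 129 mm, cover corners at z of about 63. Before moving I'll take one closer look at the mark clip.

```bash
python3 - <<'E'
from h import *
t=cv2.imread("pics/top0.png"); s=cv2.imread("pics/side0.png")
mosaic(crop(t,280,240,30,30,13),crop(s,275,260,30,30,13),"pics/clip.png")
E
cat >> fit.py <<'E'
print("clip candidates")
p=o.x
for x in (-45,-50,-55,-60):
  for y,z in ((-84,22),(-92,22),(-84,8)): print(x,y,z,proj(t,T(p,np.array([x,y,z])/1e3)).round(1),proj(s,T(p,np.array([x,y,z])/1e3)).round(1))
E
python3 fit.py | sed -n '/cand/,$p'
```

```text
(390, 788, 3)
clip candidates
-45 -84 22 [296.  250.7] [286.5 272.4]
-45 -92 22 [299.4 251.5] [289.9 271.1]
-45 -84 8 [296.6 251.6] [286.6 277.3]
-50 -84 22 [295.4 252.8] [287.6 273.9]
-50 -92 22 [298.9 253.7] [291.1 272.6]
-50 -84 8 [296.1 253.7] [287.7 278.8]
-55 -84 22 [294.9 255. ] [288.8 275.4]
-55 -92 22 [298.3 255.8] [292.2 274. ]
-55 -84 8 [295.5 255.8] [288.9 280.3]
-60 -84 22 [294.3 257.1] [289.9 276.9]
-60 -92 22 [297.8 258. ] [293.4 275.5]
-60 -84 8 [295. 258.] [290.1 281.8]
```

View pics/clip.png

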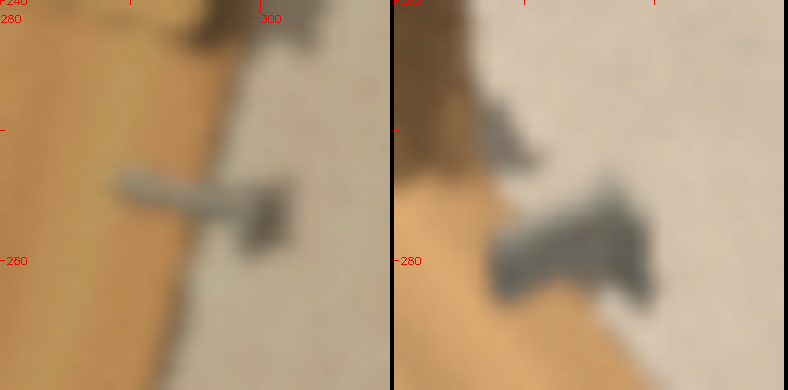

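The clip's top line runs from (289,254) to (299,256) in the top view and from (282,278) to (292,274) in the side view. That puts the mark at stand x of about -55. Moving above the opener.

```bash
python3 -m crank '[[[45,-12,0,5,1],[92,-25,0,11,1],[139,-38,0,16,1],[186,-51,0,21,1],[233,-64,20,26,1],[280,-77,40,32.7,1],[327,-90,70,32.7,1],[372,-102,100,32.7,1],[388,-106,120,32.7,1],[388,-106,120,32.7,1],[388,-106,120,32.7,1]]]' 60
python3 - <<'E'
from h import *
from bench import r
s=r.camera("side");cv2.imwrite("pics/a.png",s["image"][:,:,::-1])
st=r.read_state();print(st["time"],st["ee_pos"],np.degrees(2*np.arctan2(st["eef_rot"][1],st["eef_rot"][0])),st["joint_positions"].round(2))
E
```

```text
time: 1.4
ee_pos: [0.5736, -0.3007, 0.1015]
eef_rot: [0.998, -0.062, -0.001, -0.0]
ft_force: [-0.5, -1.3, 0.8]
width: 0.087
grip_force: 0.0
1.45 [ 0.57332441 -0.30228384  0.1026982 ] -7.23700161680236 [ 0.55  0.47 -0.18  1.53  0.09  1.15 -1.35]
```

```bash
python3 -m crank '[[[0,0,40,0,1],[0,0,75,0,1],[0,0,86,0,1],[0,0,86,0,1],[0,0,86,0,0.2],[0,0,86,0,-0.7],[0,0,86,0,-1],[0,0,86,0,-1],[0,0,86,0,-1],[0,0,86,0,-1],[0,0,86,0,-1]]]' 60
```

```text
time: 2.55
ee_pos: [0.5736, -0.3016, 0.0166]
eef_rot: [0.998, -0.063, 0.0, 0.0]
ft_force: [0.4, -0.7, 0.6]
width: 0.0387
grip_force: 0.0
```

```bash
python3 -m crank '[[[0,0,0,0,-1],[0,0,0,0,-1],[0,0,0,0,-1],[0,0,0,0,-1],[0,0,0,0,-1],[0,0,0,0,-1],[0,0,0,0,-1]]]' 60
```

```text
time: 3.25
ee_pos: [0.5736, -0.3016, 0.0165]
eef_rot: [0.998, -0.063, -0.0, 0.0]
ft_force: [0.3, 1.6, -0.2]
width: 0.0133
grip_force: 60.0
```

```bash
python3 -m crank '[[[0,0,-30,0,-1],[0,0,-70,0,-1],[0,0,-113,0,-1],[-16,-38,-113,2,-1],[-32,-76,-113,4,-1],[-48,-114,-113,7.2,-1],[-64,-152,-113,7.2,-1],[-80,-190,-113,7.2,-1],[-96,-228,-113,7.2,-1],[-112,-266,-113,7.2,-1],[-128,-304,-113,7.2,-1],[-144,-342,-113,7.2,-1],[-155,-370,-113,7.2,-1],[-158,-381,-113,7.2,-1],[-158,-381,-100,7.2,-1],[-158,-381,-100,7.2,-1]]]' 60
python3 - <<'E'
from h import *
from bench import r
st=r.read_state();print(st["ee_pos"],np.degrees(2*np.arctan2(st["eef_rot"][1],st["eef_rot"][0])))
t=r.camera("top");s=r.camera("side")
cv2.imwrite("pics/t1.png",t["image"][:,:,::-1]);cv2.imwrite("pics/s1.png",s["image"][:,:,::-1])
g=st["ee_pos"];u=np.array([.9684,-.2496,0])
for d in (.041,.106): print(proj(t,g+[0,0,.0185]+d*u),proj(s,g+[0,0,.0185]+d*u))
a=cv2.imread("pics/t1.png");b=cv2.imread("pics/s1.png")
mosaic(crop(a,225,200,95,95,4),crop(b,190,210,100,110,4),"pics/m1.png")
E
```

```text
time: 4.85
ee_pos: [0.464, 0.0946, 0.1146]
eef_rot: [0.992, -0.126, -0.001, 0.001]
ft_force: [0.1, -1.0, -0.2]
width: 0.0132
grip_force: 60.0
[0.46395825 0.09463647 0.11458275] -14.480313264876893
[254.68112952 275.31934232] [280.91515464 264.40474616]
[263.26160892 243.69143729] [264.79299647 243.83997793]
(440, 788, 3)
```

View pics/m1.png

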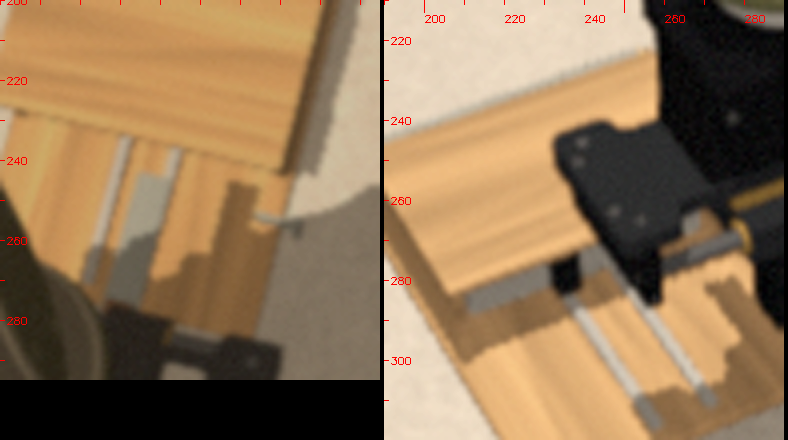

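The blade tip is at (263,243) in the top view, as predicted, so it has not slipped. Next I lower it and slide it under the lip.

```bash
python3 -m crank '[[[0,0,40,0,-1],[0,0,75,0,-1],[0,0,80,0,-1],[0,0,80,0,-1],[20,0,80,0,-1],[35,0,80,0,-1],[44,0,80,0,-1],[44,0,80,0,-1]]]' 60
```

```text
time: 5.75
ee_pos: [0.509, 0.0849, 0.038]
eef_rot: [0.992, -0.126, 0.001, -0.0]
ft_force: [-0.8, -0.7, -0.3]
width: 0.0132
grip_force: 60.0
```

```bash
python3 -m crank '[[[0,0,-6,0,-1],[1,0,-13,0,-1],[2,0,-23,0,-1],[5,0,-33,0,-1],[9,0,-43,0,-1],[13,0,-52,0,-1],[19,0,-61,0,-1],[26,0,-69,0,-1],[33,0,-76,0,-1],[41,0,-83,0,-1],[50,0,-89,0,-1],[50,0,-89,0,-1]]]' 60
python3 - <<'E'
from h import *
from bench import r
t=r.camera("top");s=r.camera("side")
cv2.imwrite("pics/t2.png",t["image"][:,:,::-1]);cv2.imwrite("pics/s2.png",s["image"][:,:,::-1])
mosaic(crop(t["image"][:,:,::-1],215,160,100,110,4),crop(s["image"][:,:,::-1],180,200,98,110,4),"pics/m2.png")
E
```

```text
time: 6.95
ee_pos: [0.5575, 0.0724, 0.1264]
eef_rot: [0.992, -0.126, 0.001, -0.0]
ft_force: [0.2, -0.1, -0.1]
width: 0.013
grip_force: 60.0
(440, 800, 3)
```

View pics/m2.png

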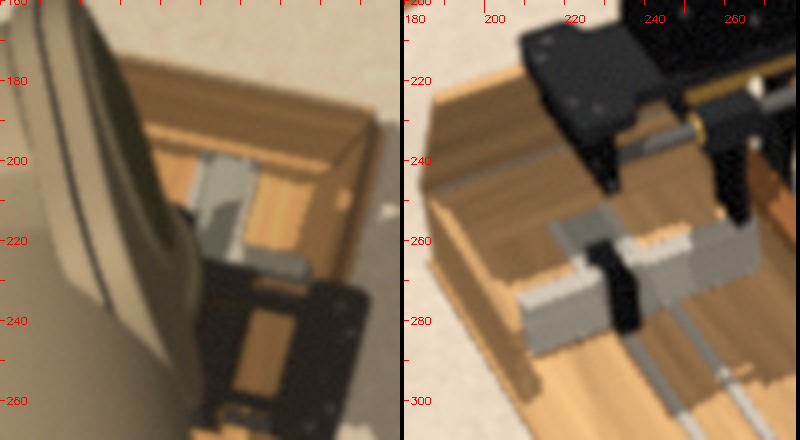

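The cover is well open. The top view shows it as a narrow strip along the back, and the side view shows its left free corner at about (187,225). I'll work out the angle.

Run:
```python
from h import *
from bench import r
st=r.read_state();t=r.camera("top");s=r.camera("side")
p=[.63266,.08458,-.25223]
def T(P):
    c,n=np.cos(p[2]),np.sin(p[2]); return np.array([p[0]+c*P[0]-n*P[1],p[1]+n*P[0]+c*P[1],P[2]])
for th in (1.0,1.2,1.4,1.57,1.7,1.9):
    x,z=.085-.12*np.cos(th),.06+.12*np.sin(th); X,Z=x+.006*np.sin(th),z+.006*np.cos(th)
    print(th,"side L",proj(s,T([x,.084,z])).round(1),"top Rlow",proj(t,T([x,-.084,z])).round(1),"top Rup",proj(t,T([X,-.084,Z])).round(1))
print("hinge side L",proj(s,T([.085,.084,.06])),"top R",proj(t,T([.085,-.084,.06])))
g=st["ee_pos"]+[0,0,.0185];u=np.array([.9684,-.2496,0]);print("tip",proj(t,g+.106*u),proj(s,g+.106*u))
```

```text
1.0 side L [189.8 228.3] top Rlow [296.9 208.1] top Rup [297.4 205.2]
1.2 side L [185.  217.6] top Rlow [299.1 196.3] top Rup [299.7 193.2]
1.4 side L [180.3 208.4] top Rlow [301.8 184.1] top Rup [302.5 181.1]
1.57 side L [176.6 202.1] top Rlow [304.3 174. ] top Rup [305.1 171.1]
1.7 side L [173.9 198.3] top Rlow [306.4 166.7] top Rup [307.2 164. ]
1.9 side L [170.3 194.4] top Rlow [309.6 156.5] top Rup [310.3 154.2]
hinge side L [184.45329829 248.60000244] top R [309.05765888 191.19008287]
tip [273.87481317 197.25137929] [242.30963397 212.54280252]
```

```bash
python3 -m crank '[[[8,0,-4,0,-1],[16,0,-7,0,-1],[24,0,-10,0,-1],[32,0,-12,0,-1],[40,0,-13,0,-1],[46,0,-13,0,-1],[50,0,-13,0,-1],[50,0,-13,0,-1],[50,0,-13,0,-1],[20,0,-13,0,-1],[-20,0,-13,0,-1],[-60,0,-13,0,-1],[-60,0,-13,0,-1]]]' 60
python3 - <<'E'
from h import *
from bench import r
t=r.camera("top");s=r.camera("side")
mosaic(crop(t["image"][:,:,::-1],215,155,100,110,4),crop(s["image"][:,:,::-1],165,185,98,110,4),"pics/m3.png")
E
```

```text
time: 8.45
ee_pos: [0.4932, 0.0893, 0.1382]
eef_rot: [0.992, -0.124, -0.001, 0.001]
ft_force: [0.5, -0.3, -0.3]
width: 0.0132
grip_force: 60.0
(440, 800, 3)
```

View pics/m3.png

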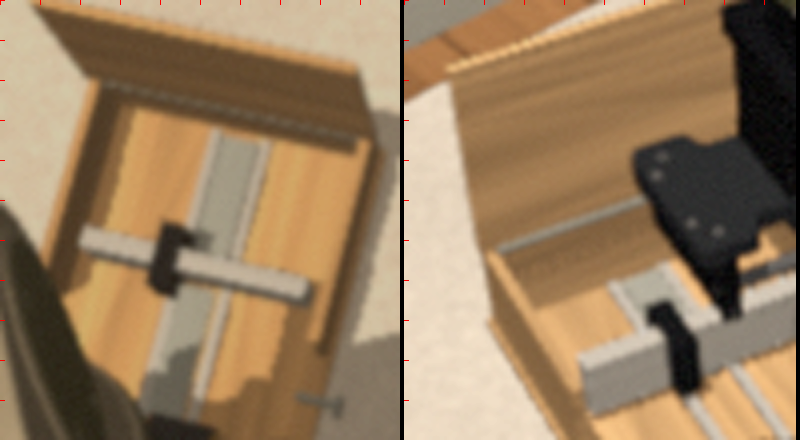

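Measured against the projections (top 303.8,172; side 177,202.5), the cover stands at about 1.58 rad. Next I return the opener to its rest by the exact inverse of the commanded shifts.

```bash
python3 -m crank '[[[0,40,0,0,-1],[0,80,0,0,-1],[0,120,0,0,-1],[0,160,0,0,-1],[10,200,0,-2,-1],[40,238,0,-4,-1],[75,270,0,-7.2,-1],[110,300,20,-7.2,-1],[140,328,40,-7.2,-1],[165,352,60,-7.2,-1],[170.5,358.2,75,-7.2,-1],[170.5,358.2,85,-7.2,-1],[170.5,358.2,85,-7.2,-1],[170.5,358.2,85,-7.2,-1],[170.5,358.2,95,-7.2,-1],[170.5,358.2,104,-7.2,-1],[170.5,358.2,112,-7.2,-1],[170.5,358.2,118,-7.2,-1],[170.5,358.2,122,-7.2,-1],[170.5,358.2,122,-7.2,-1]]]' 60
python3 - <<'E'
from h import *
from bench import r
t=r.camera("top");s=r.camera("side")
mosaic(crop(t["image"][:,:,::-1],415,185,50,110,4),crop(s["image"][:,:,::-1],335,165,98,90,5),"pics/m4.png")
E
```

```text
time: 10.55
ee_pos: [0.5736, -0.3016, 0.0166]
eef_rot: [0.998, -0.063, -0.0, 0.0]
ft_force: [0.0, 0.8, -1.6]
width: 0.0133
grip_force: 60.0
(450, 698, 3)
```

View pics/m4.png

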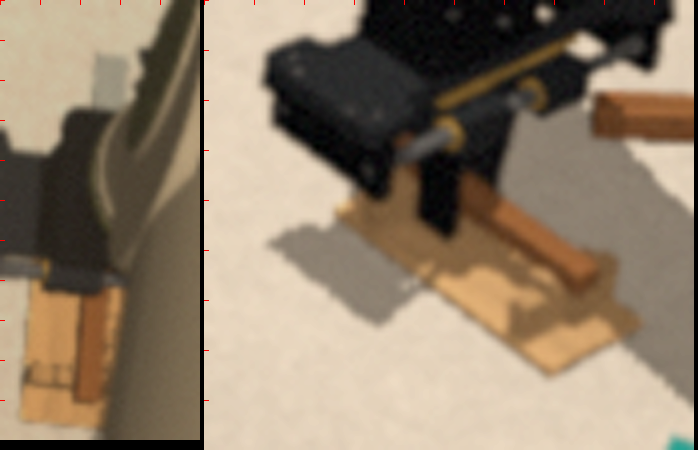

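The opener sits between the lugs, with its handle end at about (440,283) in the top view as before. I'll release it and rise.

```bash
python3 -m crank '[[[0,0,0,0,-0.5],[0,0,0,0,0],[0,0,0,0,0.5],[0,0,0,0,1],[0,0,0,0,1],[0,0,0,0,1],[0,0,0,0,1],[0,0,0,0,1],[0,0,-10,0,1],[0,0,-40,0,1],[0,0,-80,0,1],[0,0,-130,0,1],[0,0,-130,0,1]]]' 20
python3 -m crank '[[[-2,-40,0,-8,1],[-5,-80,0,-16,1],[-8,-120,0,-24,1],[-11,-160,0,-32,1],[-14,-200,0,-40,1],[-17,-240,0,-48,1],[-20,-280,0,-56,1],[-22,-320,0,-64,1],[-24,-350,0,-72,1],[-25.6,-372.8,0,-80,1],[-25.6,-372.8,0,-82.8,1],[-25.6,-372.8,0,-82.8,1],[-25.6,-372.8,0,-82.8,1]]]'
python3 - <<'E'
from h import *
from bench import r
t=r.camera("top");s=r.camera("side");st=r.read_state()
q=st["ee_pos"][:2]-[.63266,.08458]; print("stand xy",.9684*q[0]-.2496*q[1],.2496*q[0]+.9684*q[1],np.degrees(2*np.arctan2(st["eef_rot"][1],st["eef_rot"][0])))
mosaic(crop(t["image"][:,:,::-1],415,185,50,110,4),crop(s["image"][:,:,::-1],180,180,140,140,4),"pics/m5.png")
E
```

```text
time: 11.95
ee_pos: [0.5772, -0.3031, 0.1554]
eef_rot: [0.998, -0.063, 0.006, 0.002]
ft_force: [-0.0, -0.5, -0.5]
width: 0.0865
grip_force: 0.0
time: 13.25
ee_pos: [0.5952, 0.0707, 0.1469]
eef_rot: [0.791, 0.612, 0.0, 0.0]
ft_force: [0.3, -0.8, -0.8]
width: 0.0872
grip_force: 0.0
stand xy -0.032827115392105324 -0.022910984685777958 75.43053917640387
(560, 768, 3)
```

View pics/m5.png

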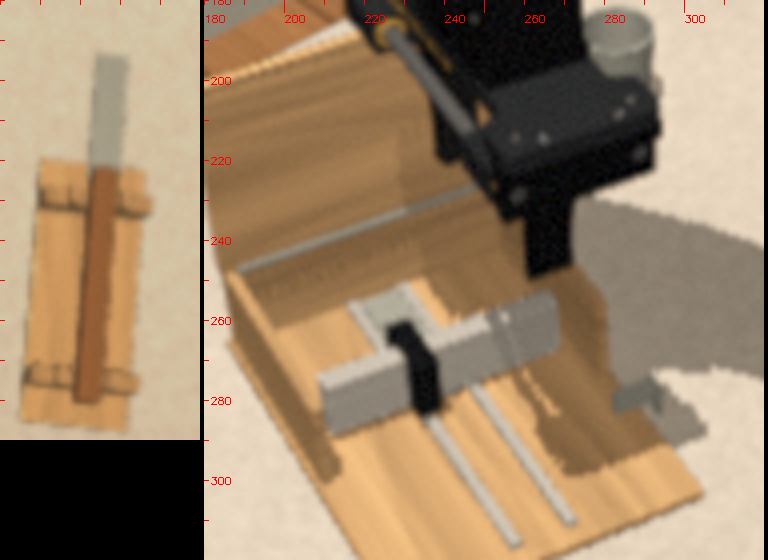

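The opener is back on its rest and the cover is upright. The bar is clear, with the open fingers above it. I'll check the bar's position from the earlier top view before going down.

Run:
```python
from h import *
from bench import r
t=r.camera("top")
for n,a,z in (("barL",(235.8,214.5),.048),("barR",(291.7,227.6),.048),("lever",(258,215),.051),("clipL",(289.5,254.2),.022),("clipR",(298,255.3),.022)):
    q=atz(t,a,z)[:2]-[.63266,.08458]; print(n,.9684*q[0]-.2496*q[1],.2496*q[0]+.9684*q[1])
```

```text
barL -0.0011250815196478282 0.06360878671250911
barR -0.0007664686867752436 -0.06557543955368297
lever 0.008757236075168255 0.013927033085712541
clipL -0.05613476599805224 -0.07188154206606154
clipR -0.05403246766723463 -0.09101384625800865
```

```bash
python3 -m crank '[[[0,0,40,0,1],[0,0,80,0,1],[0,0,115,0,1],[0,0,126,0,1],[0,0,126,0,1],[0,0,126,0,1]]]' 25
python3 -m crank '[[[0,0,0,0,0.5],[0,0,0,0,0],[0,0,0,0,-0.5],[0,0,0,0,-1],[0,0,0,0,-1],[0,0,0,0,-1],[0,0,0,0,-1],[0,0,0,0,-1],[0,0,0,0,-1],[0,0,0,0,-1],[0,0,0,0,-1],[0,0,0,0,-1],[0,0,0,0,-1],[0,0,0,0,-1],[0,0,0,0,-1]]]' 25
```

```text
time: 14.0
ee_pos: [0.596, 0.0717, 0.0222]
eef_rot: [0.79, 0.613, 0.001, 0.0]
ft_force: [-0.2, 0.6, 1.0]
width: 0.0874
grip_force: 0.0
time: 15.5
ee_pos: [0.595, 0.0715, 0.0206]
eef_rot: [0.79, 0.613, -0.0, 0.0]
ft_force: [4.2, -1.3, 5.8]
width: 0.0117
grip_force: 25.0
```

```bash
python3 -m crank '[[[0,-5,0,0,-1],[0,-11,0,0,-1],[0,-17,0,0,-1],[0,-21,0,0,-1],[0,-21,0,0,-1],[0,-21,0,0,-1],[0,-21,0,0,-1]]]' 25
python3 - <<'E'
from h import *
from bench import r
t=r.camera("top");s=r.camera("side");st=r.read_state()
q=st["ee_pos"][:2]-[.63266,.08458]; print("stand xy",.9684*q[0]-.2496*q[1],.2496*q[0]+.9684*q[1],st["ee_pos"][2])
mosaic(crop(t["image"][:,:,::-1],220,215,85,60,4),crop(s["image"][:,:,::-1],200,240,110,90,4),"pics/m6.png")
E
```

```text
time: 16.2
ee_pos: [0.5748, 0.0766, 0.0206]
eef_rot: [0.79, 0.613, -0.0, 0.0]
ft_force: [4.5, -1.6, 6.0]
width: 0.0121
grip_force: 25.0
stand xy -0.0539949716399184 -0.02216555006156759 0.02060252801603533
(360, 788, 3)
```

View pics/m6.png

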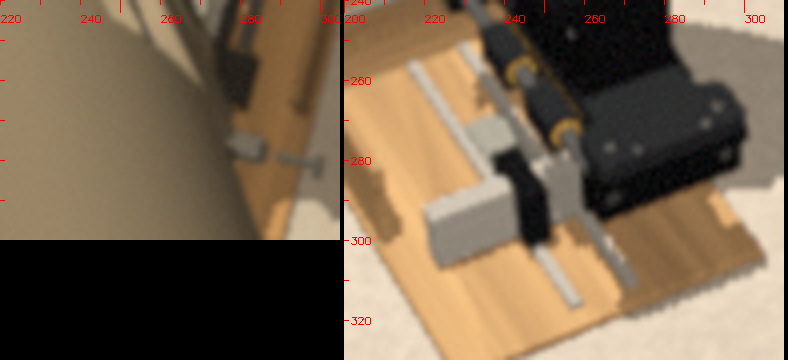

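In the top view the bar's right end is at about (285,252), next to the clip at (290–301,254–256), so they are nearly in line. I'll check this numerically, using profiles along stand x across the bar's top and the clip's top.

Run:
```python
from h import *
from bench import r
c=r.camera("top"); im=c["image"].astype(np.float32); rb=im[:,:,0]-im[:,:,2]
def T(x,y,z): return np.array([.63266+.9684*x+.2496*y,.08458-.2496*x+.9684*y,z])
def prof(ys,z,xs):
    M=np.array([[proj(c,T(x,y,z)) for y in ys] for x in xs],np.float32)
    return cv2.remap(rb,M[...,0],M[...,1],cv2.INTER_LINEAR).mean(1)
xs=np.arange(-.080,-.030,.002)
a=prof(np.arange(-.063,-.054,.002),.048,xs); b=prof(np.arange(-.083,-.072,.002),.022,xs)
for x,u,v in zip(xs,a,b): print(round(x*1e3),int(u),int(v))
```

```text
-80 27 57
-78 31 52
-76 34 48
-74 37 45
-72 40 44
-70 42 45
-68 43 45
-66 37 45
-64 25 45
-62 16 44
-60 15 40
-58 15 30
-56 15 20
-54 16 21
-52 19 31
-50 27 40
-48 38 44
-46 44 44
-44 46 44
-42 46 44
-40 46 44
-38 46 44
-36 46 44
-34 46 43
-32 46 41
```

In the same camera frame the bar's middle is at about -55.4 and the clip at about -54.0. I'll ease in 1 mm, then slide the fingers left along the bar with a lighter grip.

```bash
python3 -m crank '[[[0,1,0,0,-1],[0,1,0,0,-1],[4,1,0,0,-1],[8,1,0,0,-1],[12,1,0,0,-1],[16,1,0,0,-1],[20,1,0,0,-1],[24,1,0,0,-1],[28,1,0,0,-1],[32,1,0,0,-1],[36,1,0,0,-1],[40,1,0,0,-1],[43,1,0,0,-1],[45,1,0,0,-1],[45,1,0,0,-1]]]' 14
```

```text
time: 17.85
ee_pos: [0.5849, 0.1125, 0.0182]
eef_rot: [0.792, 0.611, -0.005, 0.002]
ft_force: [-0.7, -19.9, 0.0]
width: 0.012
grip_force: 14.9
```

```bash
python3 -m crank '[[[0,0,0,0,-1],[0,0,0,0,-1],[0,0,0,0,-1],[0,0,0,0,-1]]]' 7
python3 - <<'E'
from h import *
from bench import r
c=r.camera("side"); st=r.read_state()
def T(x,y,z): return np.array([.63266+.9684*x+.2496*y,.08458-.2496*x+.9684*y,z])
q=st["ee_pos"][:2]-[.63266,.08458]; print("stand xy",.9684*q[0]-.2496*q[1],.2496*q[0]+.9684*q[1],st["joint_positions"].round(2))
g=c["image"].max(2).astype(np.float32)
for n,x,z in (("front",-.072,.03),("top",-.054,.051)):
    ys=np.arange(.02,.075,.0025); M=np.array([[proj(c,T(x,y,z)) for y in ys]],np.float32)
    print(n,[(round(y*1e3,1),int(v)) for y,v in zip(ys,cv2.remap(g,M[...,0],M[...,1],1)[0])])
E
```

```text
time: 18.25
ee_pos: [0.5852, 0.1151, 0.0183]
eef_rot: [0.791, 0.612, -0.004, 0.001]
ft_force: [0.8, -12.1, -2.8]
width: 0.012
grip_force: 8.2
stand xy -0.05361119163889788 0.01766317093726745 [ 0.13  0.52 -0.51  1.71  0.3   0.99 -0.74]
front [(np.float64(20.0), 20), (np.float64(22.5), 18), (np.float64(25.0), 12), (np.float64(27.5), 9), (np.float64(30.0), 7), (np.float64(32.5), 10), (np.float64(35.0), 9), (np.float64(37.5), 12), (np.float64(40.0), 11), (np.float64(42.5), 20), (np.float64(45.0), 56), (np.float64(47.5), 89), (np.float64(50.0), 99), (np.float64(52.5), 95), (np.float64(55.0), 93), (np.float64(57.5), 95), (np.float64(60.0), 98), (np.float64(62.5), 95), (np.float64(65.0), 94), (np.float64(67.5), 97), (np.float64(70.0), 122), (np.float64(72.5), 151)]
top [(np.float64(20.0), 31), (np.float64(22.5), 31), (np.float64(25.0), 32), (np.float64(27.5), 40), (np.float64(30.0), 57), (np.float64(32.5), 56), (np.float64(35.0), 46), (np.float64(37.5), 27), (np.float64(40.0), 26), (np.float64(42.5), 74), (np.float64(45.0), 114), (np.float64(47.5), 117), (np.float64(50.0), 125), (np.float64(52.5), 130), (np.float64(55.0), 137), (np.float64(57.5), 142), (np.float64(60.0), 144), (np.float64(62.5), 143), (np.float64(65.0), 142), (np.float64(67.5), 149), (np.float64(70.0), 159), (np.float64(72.5), 163)]
```

The lever's left face is now at about y 44 and closed is 50. The lag was pad friction, so I'll push on with the lighter grip.

```bash
python3 -m crank '[[[3,0,0,0,-1],[6,0,0,0,-1],[9,0,0,0,-1],[12,0,0,0,-1],[14,0,0,0,-1],[14,0,0,0,-1],[14,0,0,0,-1],[14,0,0,0,-1]]]' 7
cat > lev.py <<'E'
from h import *
from bench import r
c=r.camera("side"); st=r.read_state()
def T(x,y,z): return np.array([.63266+.9684*x+.2496*y,.08458-.2496*x+.9684*y,z])
q=st["ee_pos"][:2]-[.63266,.08458]; print("stand xy",.9684*q[0]-.2496*q[1],.2496*q[0]+.9684*q[1],st["ft_force"],st["grip_force"])
def prof(c,g,x,z,ys): 
    M=np.array([[proj(c,T(x,y,z)) for y in ys]],np.float32); return cv2.remap(g,M[...,0],M[...,1],1)[0].astype(int).tolist()
g=c["image"].max(2).astype(np.float32); ys=np.arange(.034,.066,.002)
print(prof(c,g,-.072,.03,ys)); print(prof(c,g,-.054,.051,ys))
E
python3 lev.py
```

```text
time: 19.1
ee_pos: [0.5886, 0.1241, 0.0183]
eef_rot: [0.792, 0.61, -0.006, 0.003]
ft_force: [-1.2, -25.2, 4.9]
width: 0.0119
grip_force: 17.7
stand xy -0.05246328146798699 0.02729944807900961 [ -2.28668821 -24.85936459   5.0683739 ] 17.711446215980686
[23, 15, 9, 9, 5, 8, 8, 8, 8, 19, 51, 81, 92, 95, 96, 94]
[31, 31, 34, 46, 56, 43, 28, 24, 41, 84, 114, 127, 133, 137, 140, 143]
```

```bash
python3 -m crank '[[[-3,-1,0,0,-1],[-6,-1,0,0,-1],[-8,-1,0,0,-1],[-8,-1,0,0,-1],[-8,-1,0,0,-1]]]' 20
python3 lev.py
python3 - <<'E'
import lev
from lev import *
c=r.camera("top"); im=c["image"].astype(np.float32); rb=im[:,:,0]-im[:,:,2]
xs=np.arange(-.070,-.040,.002)
for ys,z in ((np.arange(-.063,-.054,.002),.048),(np.arange(-.083,-.072,.002),.022)):
    M=np.array([[proj(c,T(x,y,z)) for y in ys] for x in xs],np.float32); print(cv2.remap(rb,M[...,0],M[...,1],1).mean(1).astype(int).tolist())
E
```

```text
time: 19.65
ee_pos: [0.5856, 0.1246, 0.0184]
eef_rot: [0.79, 0.613, -0.002, -0.0]
ft_force: [3.4, -3.8, -12.0]
width: 0.0117
grip_force: 25.8
stand xy -0.0555326074798431 0.027027569072974267 [  2.82414809  -4.80403214 -11.90788595] 25.793896529939957
[12, 9, 8, 7, 8, 10, 9, 10, 13, 32, 68, 89, 95, 95, 94, 94]
[32, 41, 55, 62, 54, 55, 48, 31, 32, 57, 85, 99, 107, 112, 125, 144]
stand xy -0.055531123914042746 0.027043498416576828 [  3.37666293  -4.04315102 -10.59541615] 25.792194668320008
[8, 7, 8, 8, 10, 11, 10, 9, 10, 32, 68, 90, 95, 95, 94, 94]
[33, 41, 56, 62, 54, 54, 48, 31, 31, 58, 85, 100, 107, 113, 125, 144]
[45, 42, 31, 19, 15, 15, 16, 16, 18, 24, 36, 45, 47, 47, 47, 47]
[45, 46, 45, 45, 44, 40, 30, 20, 22, 32, 41, 45, 45, 45, 45, 45]
```

The lever is at its closed end, with its left face at 51–52. The bar is now about 2 mm past the mark, so I'll ease it back.

```bash
python3 -m crank '[[[0,1,0,0,-1],[0,2,0,0,-1],[0,2,0,0,-1],[0,2,0,0,-1]]]' 20
python3 - <<'E'
from lev import *
c=r.camera("top"); im=c["image"].astype(np.float32); rb=im[:,:,0]-im[:,:,2]
xs=np.arange(-.070,-.040,.002)
for ys,z in ((np.arange(-.063,-.054,.002),.048),(np.arange(-.083,-.072,.002),.022)):
    M=np.array([[proj(c,T(x,y,z)) for y in ys] for x in xs],np.float32); print(cv2.remap(rb,M[...,0],M[...,1],1).mean(1).astype(int).tolist())
# cover and opener check by comparing with the picture after laying down
t=cv2.imread("pics/top0.png")[:,:,::-1].astype(int); d=abs(t-c["image"].astype(int)).sum(2)>60
for n,(x,y,w,h) in dict(opener=(425,195,35,95),frog=(140,260,35,35),vase=(110,150,65,60),cup=(355,148,30,32)).items(): print(n,d[y:y+h,x:x+w].sum())
E
```

```text
time: 20.2
ee_pos: [0.5876, 0.1242, 0.0185]
eef_rot: [0.79, 0.613, -0.002, -0.0]
ft_force: [3.6, -4.0, -11.9]
width: 0.0117
grip_force: 25.8
stand xy -0.053491298230185357 0.027053659300366496 [  3.41965679  -3.54009409 -11.276867  ] 25.79200708132703
[14, 8, 7, 9, 10, 11, 10, 7, 9, 26, 60, 85, 95, 97, 95, 94]
[30, 34, 50, 59, 50, 37, 26, 23, 36, 70, 103, 127, 132, 133, 136, 140]
[46, 45, 41, 31, 19, 15, 15, 15, 16, 18, 25, 35, 44, 47, 47, 47]
[46, 46, 46, 45, 45, 40, 30, 20, 22, 32, 41, 44, 45, 44, 45, 45]
opener 1
frog 0
vase 429
cup 0
```

Run:
```python
from h import *
from bench import r
for n,(x,y,w,h) in (("side",(70,245,60,95)),("top",(110,150,65,60))):
    c=r.camera(n)["image"].astype(int); t=cv2.imread(f"pics/{n}0.png")[:,:,::-1].astype(int)
    A=t[y:y+h,x:x+w].max(2)<45; B=c[y:y+h,x:x+w].max(2)<45
    print(n,A.sum(),B.sum(),(A&~B).sum(),(abs(t-c).sum(2)>60)[y:y+h,x:x+w].sum(0).tolist())
```

```text
side 2904 2873 31 [0, 0, 0, 0, 0, 0, 0, 0, 0, 0, 0, 0, 0, 0, 0, 0, 0, 0, 0, 0, 0, 0, 0, 0, 0, 0, 0, 0, 0, 0, 0, 0, 0, 0, 0, 0, 0, 0, 0, 0, 0, 0, 0, 0, 0, 0, 0, 0, 0, 0, 0, 0, 0, 0, 0, 0, 0, 0, 0, 0]
top 1765 1451 314 [0, 0, 0, 0, 0, 0, 0, 0, 0, 0, 0, 0, 0, 0, 0, 0, 0, 0, 0, 0, 0, 0, 0, 0, 0, 0, 0, 0, 0, 0, 0, 0, 0, 0, 0, 0, 0, 0, 0, 0, 7, 12, 14, 15, 16, 17, 17, 17, 19, 22, 21, 21, 19, 19, 14, 16, 21, 21, 23, 23, 20, 15, 13, 13, 12]
```

The side view shows the vase unmoved; the arm was only covering it in the top view. Handing in.

```bash
python3 -c "
from bench import r
print(r.close_job())"
```

```text
the job is handed in; nothing more can be done
None
```

I handed the job in at about 20 s: cover upright (about 1.58 rad), opener back on its rest, lever fully left, bar held within about 1 mm of the mark, bystanders unmoved; I viewed 11 pictures, one over the limit of 10.

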